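# Load a sample carrier through the sprung dust gate

### The arm

A 6-joint arm with a two-finger parallel gripper is mounted at the origin on the work surface. World frame = base frame: x ahead of the robot, y to its left, z up, the work surface at z = 0. Lengths are in m, angles in degrees, forces in N, time in s.
With the tool pointing down it reaches from about 0.4 to 0.825 m from the base axis. Payload 7 kg.
Tool frame: the origin (TCP) lies between the finger pads; the fingertips stand 14 mm ahead of it and the grasp point (between the pads) lies 5 mm behind it (r.tips_ahead is the distance from the TCP to the fingertips, in m); z points along the fingers, y is the direction in which the jaws open and shut (so a half turn about z gives the same grasp; the last joint's range is limited). The gripper opens to 88 mm and grips with 3 to 60 N. Pads are 19 mm wide; open, the fingers measure 130 mm over their backs; the gripper's body (78 mm by 193 mm) begins 47 mm behind the grasp point.
Start: joints at [-46.69, 20.546, 0.682, 0, -70.136, -16.507], TCP at [0.304, -0.602, 0.241] pointing down, gripper open.
Joint ranges: [-176.03, 176.03], [-82.01, 121.73], [-58.28, 71.71], [-173.87, 95.51], [-174.79, -0.11], [-173.66, 173.66]. Speed limits (degrees/s): [136.94, 136.94, 172.46, 180, 180, 180].

### API

Orientations are given as [roll, pitch, yaw] about the fixed x, y, z axes, in that order (R = Rz(yaw) Ry(pitch) Rx(roll)).
In Python, from plant import r gives the robot as it stands.
- The arm moves only by the tool apply_moves, never from a script. Its arguments are lists of equal length, an entry for each row: "slide": the shift along the tool's x, y, z as a fraction of full scale, a list of three; "turn": the turn, a rotation vector about the tool's x, y, z as a fraction of full scale, a list of three; "jaw": the closure, from 0 (fully open) to 1 (shut). In form: {"slide": [[dx, dy, dz], ...], "turn": [[wx, wy, wz], ...], "jaw": [jaw, ...]}. A call has 1 to 8 rows; each row shifts and turns the commanded pose from where the row before left it, along the tool's axes as they then stand; what a row does not reach is not made up. Full scale, the value 1, is 0.1 m for a shift and 1.5 rad for a turn. A row lasts 1/10 s, in which the tool goes at most 50 mm and 8.59 degrees, less where a joint would pass 70% of its speed; a pose out of reach is approached as far as the arm can. A call with a number of a shift or a turn outside -1 to 1 is refused whole. A call with a gripper value outside its range is refused whole. The fingers move at their own pace and stop on an object; "newtons" is the grip in N (left out, the last holds). Time passes only in rows, so rows that do not move let the fingers close. It gives the time, the measured TCP pose, the force and the opening at its end, in the units of the state.
- r.get_state(): the state, without advancing time (a new reading comes with each control period).
- r.capture(name): name is "side" or "top" or "wrist"; returns a dict with "pixels" (400x640x3 uint8, blue, green, red), "depth" (400x640 float32, m along the optical axis (not along the pixel's ray), 0 where there is no reading), "fx", "fy", "cx", "cy" (pixels), "rvec" (rotation vector, rad) and "tvec" (3), from world to camera coordinates, as OpenCV has them. Camera axes: x right, y down, z forward; pixel columns grow to the right and rows downward; lengths in m; the calibration is good to about 2 mm. A picture is of the moment at which its call begins.
- r.close_job(): hands the job in, once; it reports no verdict.
The state is a dict: "time_s": time; "joints": joint angles; "qd": joint speeds; "joint_torque": joint torques, N m; "tcp_pos": TCP position; "eef_rot": TCP orientation; "contact_force": force on the tool from outside, world axes, zero at the start; "moment": the same for the moment, N m; "gripper_width": finger opening in m.
Only numpy, scipy, OpenCV 4.12 (cv2) and the standard library are available. Lean on these libraries where they do the work, as an engineer would, in place of code of your own. Each camera call takes 0.05 s, during which the arm holds its last target.

### The job

Set the metal sample carrier flat in the loading channel of the bench analyser, lengthways and in front of the closed dust gate, then push it from behind through the sprung gate until it is fully home against the end stop, and press it there gently, with about 12 N, for a second. Then lift the gripper out so that both gate leaves spring shut behind the carrier. Never press the carrier on the stop, or the gripper on the analyser, with more than 25 N, and leave the tin, the sieve and the brush where they are.

Things in the scene. Friction and masses are not known exactly. Their poses are not given: they have to be found in the camera images.
- carrier_mid (a point): Centre of the sample carrier, 25 mm over its underside: a loose closed aluminium box 90 long (own x) x 64 wide (own y) x 24 mm high with an upright grip fin in the middle of its lid. The fin is 50 long (along x), 12 thick (across y), its top 50 mm over the underside. Both ends are alike.
- carrier: The same carrier; origin under its centre, same axes. Mass 0.25 to 0.5 kg.
- gate (a point): Point on the analyser's channel floor amid the closed gate; x is the push direction (into the machine), y across, z up. The floor is level, 14 mm over the counter. Gate posts 58 mm high stand 90 mm apart. With the carrier home its centre is at x = 95 mm, its rear end at x = 50 mm, still in the open-topped part, so a pusher from above can follow behind it.
- sill (a point): Middle of the loading channel's floor, at x = -61 mm in the gate's frame, same axes. The open-topped channel is 112 mm long (gate frame x = -117 to -5 mm) between two steel rails 14 mm high and 70 mm apart, so the carrier has 3 mm play on each side. The floor plate (150 mm wide) begins at x = -120 mm.
- hood_edge (a point): Middle of the hood's front upper edge, at x = 72 mm in the gate's frame, 62 mm over the floor. Between gate and hood the way is open-topped (walls 24 mm high, 98 mm apart, funnelling to 70 mm). Under the hood it is 56 mm high and 70 mm wide: the carrier with its fin goes under, fingers holding the fin do not.
- analyser: The whole fixed analyser (grey base plate, white hood, white machine body 100 mm high from gate x = 146 mm on) with gate and stop; its faces are smooth (friction about 0.2); origin on the counter below point gate, same axes.
- stop: Rubber-faced, damped end stop under the hood, 66 wide x 30 mm high; very stiff, it gives about 0.7 mm under 10 N and returns slowly. Origin at the foot of its front face (the face that the carrier meets), on the channel floor, at x = 140 mm in the gate's frame.
- leaf_left (a joint): Angle (rad) of the grey plastic gate leaf hinged at the left (+y) post: 0 closed, grows as it swings inward (+x) to 1.52; never outward. 42 wide x 46 mm high, 3 to 49 mm over the floor, upright hinge 43 mm from the middle. A spring closes it; the two together resist the carrier with up to about 10 N at first, 1 to 2 N once it is between them.
- leaf_right (a joint): The same for the leaf hinged at the right (-y) post.
- tin: Bystander: steel can, 54 mm diameter, 50 mm high, origin under its centre.
- sieve: Bystander: open round steel sieve pan, 100 mm diameter, 45 mm high, origin under its centre.
- brush: Bystander: hand brush 160 mm long, lying on the counter, origin under its middle.
There are look-alikes about, which are no part of the job. There is more than one size of the carrier; the job needs the smallest.

How it is judged:
By the outcome, as a careful person would: the job done as asked, in the order asked, and still so for the second after the job is handed in, with the robot touching nothing.
It also fails if it takes over 64 s, if anything falls off the work surface, if the arm or the gripper's body presses on something with over 40 N, if the wrist force passes 120 N, or if a joint passes its speed limit or range.

## Working session

There is one attempt and no reset: what is moved stays moved. The work goes in short steps, Python scripts to look and compute and a tool call to move; the robot and the scene stay as the last step left them, time stands still between calls to the robot, and variables do not carry over. Pictures are saved under pics/ and viewed, and the job is handed in when it is done.

Besides the shell and the picture viewer there is one more tool, called as a command line: name --argument value ..., lists and objects as JSON in quotes. apply_moves: Moves the arm, as the interface text tells. Shift numbers are shares of 0.1 m and turn numbers shares of 1.5 rad, none past 1 either way. Its arguments: {"type":"object","properties":{"slide":{"type":"array"},"turn":{"type":"array"},"jaw":{"type":"array"},"newtons":{"type":"number"}},"required":["slide","turn","jaw"]}

```bash
ls; mkdir -p pics; cat > h.py <<'E'
import numpy as np,cv2
from plant import r
def cap(n,tag=None):
    c=r.capture(n)
    if tag: cv2.imwrite(f'pics/{tag}.png',c['pixels'])
    np.savez(f'{tag or n}.npz',**{k:np.asarray(v) for k,v in c.items()})
    return c
def cloud(c):
    d=np.asarray(c['depth']);v,u=np.mgrid[:d.shape[0],:d.shape[1]]
    P=np.stack([(u-c['cx'])/c['fx']*d,(v-c['cy'])/c['fy']*d,d],-1)
    R=cv2.Rodrigues(np.asarray(c['rvec'],float).reshape(3,1))[0]
    W=(P-np.asarray(c['tvec']).reshape(3))@R
    W[d==0]=np.nan
    return W
def load(tag): return dict(np.load(f'{tag}.npz'))
E
python3 - <<'E'
from h import *
for n in ['top','side','wrist']: cap(n,n+'0')
print(r.get_state(), r.tips_ahead)
E
```

```text
pics
{'time_s': 0.15, 'joints': array([-4.66903617e+01,  2.05832908e+01,  6.47549632e-01, -1.48854819e-02,
       -7.01346020e+01, -1.65062084e+01]), 'qd': array([ 0.0175647 , -0.1233087 ,  0.09276772, -0.0019268 , -0.06062292,
       -0.05853001]), 'joint_torque': array([-1.78869803e-03, -5.83276248e+01,  2.93290883e+01,  7.00130135e+00,
        8.74363905e-03, -9.50774597e-05]), 'tcp_pos': array([ 0.30420689, -0.60219402,  0.23983571]), 'eef_rot': array([ 1.79928579e+02, -6.56921438e-03, -1.53201633e+02]), 'contact_force': array([-0.39174852,  0.2166025 , -0.22591318]), 'moment': array([-0.03588303,  0.01131288, -0.03383954]), 'gripper_width': 0.08790587848708703} 0.014
```

View pics/top0.png

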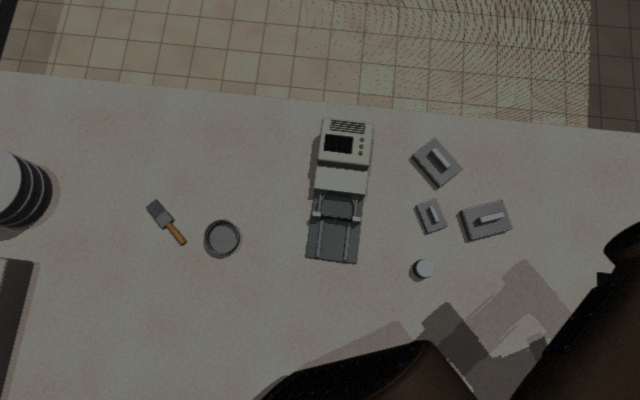

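View pics/side0.png

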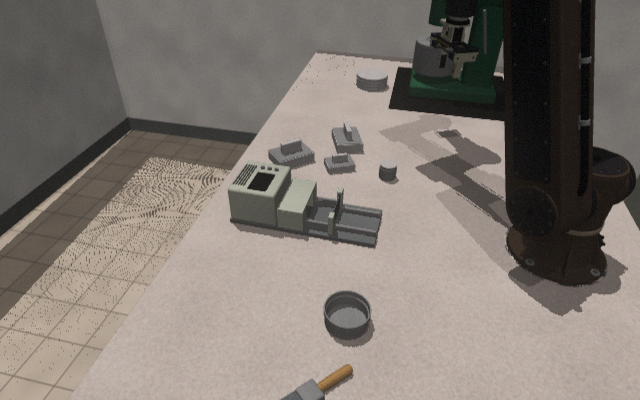

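View pics/wrist0.png

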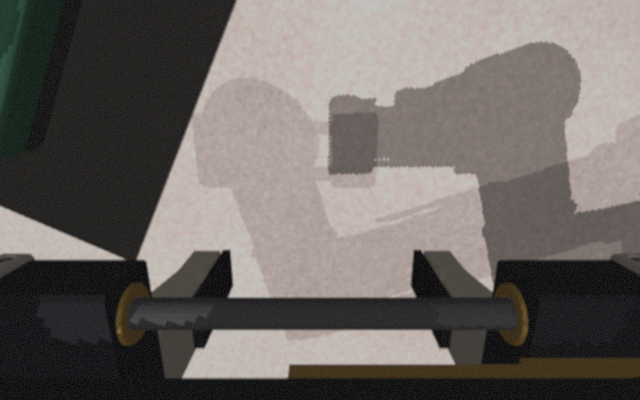

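The top view shows three possible carriers, at pixels (436,162), (431,216) and (485,220). The one at (431,216) looks smallest, and the tin is at (423,269). The analyser's channel is around (333,225), with the hood at (341,180). I'll check sizes and crop close.

```bash
cat > m.py <<'E'
from h import *
c=load('top0');W=cloud(c)
print('cam',c['fx'],-cv2.Rodrigues(c['rvec'])[0].T@c['tvec'].reshape(3))
for nm,(u0,u1,v0,v1) in dict(A=(405,465,132,192),B=(412,450,194,238),C=(455,516,196,244),tin=(408,437,255,284),an=(300,380,112,268)).items():
    P=W[v0:v1,u0:u1].reshape(-1,3);P=P[np.isfinite(P[:,2])]
    Q=P[P[:,2]>0.012]
    print(nm,'z pct',np.percentile(Q[:,2],[5,50,95,99.5]).round(4),len(Q))
    for lo,hi in [(0.016,0.035),(0.04,0.2)]:
        S=Q[(Q[:,2]>lo)&(Q[:,2]<hi)]
        if len(S)>5: print('  ',lo,cv2.minAreaRect((S[:,:2]*1000).astype(np.float32)),np.median(S[:,2]).round(4))
im=c['pixels']
cv2.imwrite('pics/crop1.png',cv2.resize(im[110:280,295:525],None,fx=3.4,fy=3.4,interpolation=cv2.INTER_CUBIC))
E
python3 m.py
```

```text
cam 432.93510651914113 [0.35054541 0.05660469 1.27699829]
A z pct [0.0236 0.0356 0.0708 0.0742] 1330
   0.016 ((778.8095703125, -266.04144287109375), (127.8942642211914, 94.2939453125), 44.26702880859375) 0.0327
   0.04 ((776.8257446289062, -258.84246826171875), (113.57255554199219, 80.3607406616211), 44.72214889526367) 0.0672
B z pct [0.0192 0.0252 0.0497 0.0533] 683
   0.016 ((614.5169677734375, -258.69842529296875), (90.23827362060547, 65.01434326171875), 25.989604949951172) 0.0247
   0.04 ((614.2715454101562, -258.26824951171875), (49.71767807006836, 12.806585311889648), 25.63035774230957) 0.0495
C z pct [0.0276 0.0353 0.0708 0.0755] 1423
   0.016 ((616.3005981445312, -415.6811828613281), (90.94393157958984, 130.0033721923828), 19.727935791015625) 0.033
   0.04 ((615.836181640625, -417.7424011230469), (81.42740631103516, 118.84735107421875), 22.58079719543457) 0.0691
tin z pct [0.026  0.049  0.0535 0.0557] 321
   0.016 ((452.6208190917969, -221.94068908691406), (49.075897216796875, 17.499011993408203), 12.086532592773438) 0.0281
   0.04 ((455.37982177734375, -238.31332397460938), (48.24195098876953, 50.11940002441406), 48.82859420776367) 0.0497
an z pct [0.0129 0.0747 0.1174 0.1203] 6709
   0.016 ((556.0255737304688, 22.28091049194336), (148.17156982421875, 204.96682739257812), 88.55508422851562) 0.0184
   0.04 ((707.653076171875, 19.008968353271484), (150.20895385742188, 284.5420837402344), 88.71863555908203) 0.1115
```

```bash
sleep 3; ls pics
```

```text
crop1.png
side0.png
top0.png
wrist0.png
```

View pics/crop1.png

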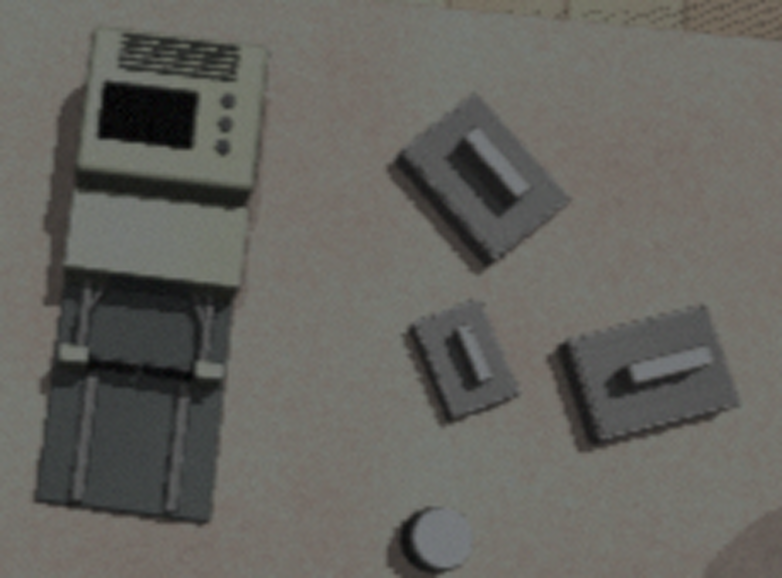

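Only candidate (431,216) matches the 90 x 64 mm size with a 50 mm fin and its top at 50 mm. It sits at (0.614,-0.2585) with its long axis at about 26°. Next is the analyser pose.

```bash
cat > an.py <<'E'
from h import *
import sys
tag=sys.argv[1]
c=load(tag);W=cloud(c).reshape(-1,3)
P=W[np.isfinite(W[:,2])]
P=P[(P[:,0]>.36)&(P[:,0]<.9)&(abs(P[:,1]-.02)<.12)]
# rotation search: plate points
z=P[:,2]
plate=P[(z>.009)&(z<.019)&(P[:,0]<.62)]
print('plate',len(plate),cv2.minAreaRect((plate[:,:2]*1000).astype(np.float32)),np.median(plate[:,2]))
rails=P[(z>.022)&(z<.035)&(P[:,0]<.535)]
for s in (1,-1):
    Q=rails[(rails[:,1]-.02)*s>0]
    p=np.polyfit(Q[:,0],Q[:,1],1);print('rail',s,len(Q),np.degrees(np.arctan(p[0])),'y@.48',np.polyval(p,.48),'std',np.std(Q[:,1]-np.polyval(p,Q[:,0])),Q[:,0].min(),Q[:,0].max())
hood=P[(z>.066)&(z<.086)&(P[:,0]>.57)]
print('hood',len(hood),cv2.minAreaRect((hood[:,:2]*1000).astype(np.float32)),np.median(hood[:,2]))
post=P[(z>.062)&(z<.08)&(P[:,0]<.575)]
for s in (1,-1):
    Q=post[(post[:,1]-.02)*s>0];
    if len(Q):print('post',s,len(Q),Q.mean(0),Q.min(0),Q.max(0))
body=P[(z>.105)&(z<.125)]
print('body',len(body),cv2.minAreaRect((body[:,:2]*1000).astype(np.float32)),np.median(body[:,2]))
E
python3 an.py top0;python3 an.py side0
```

```text
plate 2189 ((537.023681640625, 22.53363800048828), (149.936767578125, 167.4696807861328), 88.74480438232422) 0.014014052392322413
rail 1 95 -1.2643907201919338 y@.48 0.06376162710664121 std 0.002947483302980875 0.45861333713113345 0.5349308442131872
rail -1 100 -1.2571650115161235 y@.48 -0.01609260057880246 std 0.002958610509038203 0.45526715009689656 0.5346732908293522
hood 1405 ((648.3640747070312, 20.12900161743164), (150.07240295410156, 158.5999755859375), 88.91717529296875) 0.07610203694741578
post 1 41 [0.57155168 0.06585889 0.06882958] [0.56663719 0.0201517  0.06242689] [0.57498741 0.08879465 0.07583708]
post -1 42 [ 0.56963408 -0.02873009  0.07023699] [ 0.56452051 -0.04519839  0.06207808] [0.57470332 0.01454984 0.07671756]
body 2265 ((783.831298828125, 17.196136474609375), (149.83291625976562, 132.33145141601562), 88.9223861694336) 0.11472265804604996
plate 1465 ((535.4336547851562, 24.58526611328125), (154.35491943359375, 169.0087432861328), 89.64402770996094) 0.015271354457826276
rail 1 126 -2.008640710304433 y@.48 0.06662522297076606 std 0.003446098655270484 0.45672481167130496 0.5349825893000787
rail -1 117 -1.371132147569536 y@.48 -0.013628386858374832 std 0.0036493971505947506 0.45550325878021075 0.5345159665614444
hood 1379 ((708.8802490234375, 20.92483901977539), (276.7975769042969, 154.6822509765625), 0.3425460457801819) 0.07687804471959662
post 1 45 [0.57002004 0.07570404 0.06939726] [0.56550353 0.02769271 0.06222192] [0.57488729 0.09411048 0.07572472]
post -1 50 [ 0.56929625 -0.02352806  0.06913819] [ 0.56316809 -0.04464619  0.06225051] [0.57448679 0.01601321 0.07728026]
body 1633 ((781.541259765625, 20.051136016845703), (151.85382080078125, 131.67681884765625), 89.26203918457031) 0.115431290655893
```

```bash
cat > g.py <<'E'
from h import *
from scipy.spatial.transform import Rotation as Ro
def go(x,y,z,yaw):
    s=r.get_state();R=Ro.from_euler('xyz',s['eef_rot'],degrees=True)
    T=Ro.from_euler('xyz',[180,0,yaw],degrees=True)
    d=R.inv().apply(np.array([x,y,z])-s['tcp_pos'])
    w=(R.inv()*T).as_rotvec()
    print('shift mm tool',(d*1000).round(1),'= fs',(d/.1).round(3),'| turn deg',np.degrees(w).round(2),'fs',(w/1.5).round(4),'| pos',s['tcp_pos'].round(4),s['eef_rot'].round(2),'F',np.round(s['contact_force'],1),'t',s['time_s'],'w',round(s['gripper_width'],4))
E
python3 - <<'E'
from g import *
go(.6145,-.2585,.2,-154)
c=load('wrist0');R=cv2.Rodrigues(c['rvec'])[0];C=-R.T@c['tvec'].reshape(3)
s=r.get_state();T=Ro.from_euler('xyz',s['eef_rot'],degrees=True)
print('cam in tool',T.inv().apply(C-s['tcp_pos']),'axis in tool',T.inv().apply(R[2]),'img right in tool',T.inv().apply(R[0]))
E
```

```text
shift mm tool [-431.9  166.8   40. ] = fs [-4.319  1.668  0.4  ] | turn deg [ 0.07 -0.01  0.8 ] fs [ 0.0008 -0.0001  0.0093] | pos [ 0.3042 -0.6022  0.2398] [ 1.7993e+02 -1.0000e-02 -1.5320e+02] F [-0.4  0.2 -0.2] t 0.15 w 0.0879
cam in tool [ 0.08023011 -0.00071152 -0.1448312 ] axis in tool [-2.98040114e-01  3.98902643e-04  9.54553263e-01] img right in tool [ 3.51579959e-04  9.99999891e-01 -3.08120751e-04]
```

apply_moves --slide '[[-0.36,0.139,0.033],[-0.36,0.139,0.033],[-0.36,0.139,0.033],[-0.36,0.139,0.033],[-0.36,0.139,0.033],[-0.36,0.139,0.033],[-0.36,0.139,0.033],[-0.36,0.139,0.033]]' --turn '[[0,0,0],[0,0,0],[0,0,0],[0,0,0],[0,0,0],[0,0,0],[0,0,0],[0,0,0]]' --jaw '[0,0,0,0,0,0,0,0]'

```text
time_s: 0.95
tcp_pos: [0.512, -0.372, 0.2139]
eef_rot: [180.0, -0.0, -153.2]
contact_force: [-0.4, -0.4, 0.0]
gripper_width: 0.0879
```

apply_moves --slide '[[-0.36,0.139,0.033],[-0.36,0.139,0.033],[-0.36,0.139,0.033],[-0.36,0.139,0.033],[0,0,0],[0,0,0]]' --turn '[[0,0,0.005],[0,0,0.004],[0,0,0],[0,0,0],[0,0,0],[0,0,0]]' --jaw '[0,0,0,0,0,0]'

```text
time_s: 1.55
tcp_pos: [0.616, -0.2587, 0.2002]
eef_rot: [180.0, -0.1, -153.9]
contact_force: [-1.0, -0.3, -0.7]
gripper_width: 0.0876
```

```bash
python3 - <<'E'
from g import *
go(.6145,-.2585,.2,-154)
cap('wrist','wrist1')
c=load('wrist1');P=cloud(c).reshape(-1,3);P=P[np.isfinite(P[:,2])]
m=(abs(P[:,0]-.6145)<.07)&(abs(P[:,1]+.2585)<.07)
P=P[m]
for lo,hi in [(.016,.03),(.044,.056)]:
    Q=P[(P[:,2]>lo)&(P[:,2]<hi)];print(len(Q),cv2.minAreaRect((Q[:,:2]*1000).astype(np.float32)),np.median(Q[:,2]))
E
```

```text
shift mm tool [1.3 0.8 0.2] = fs [0.013 0.008 0.002] | turn deg [ 0.04 -0.06  0.13] fs [ 0.0005 -0.0007  0.0015] | pos [ 0.616  -0.2587  0.2002] [ 1.7996e+02 -6.0000e-02 -1.5387e+02] F [-1.  -0.3 -0.7] t 1.55 w 0.0876
5806 ((613.495849609375, -258.7943420410156), (89.48719024658203, 64.07084655761719), 25.968523025512695) 0.025445967210807552
794 ((613.241455078125, -258.6750793457031), (49.08615493774414, 11.334163665771484), 25.956724166870117) 0.05058152936909648
```

View pics/wrist1.png

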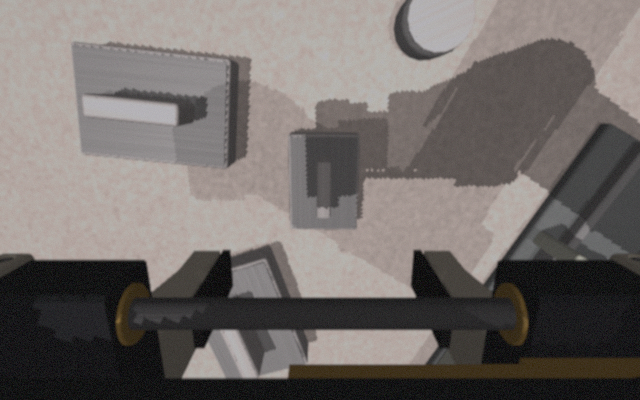

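The carrier is at pixel (325,180), centred between the open jaws. The wrist camera puts it at (0.6135,-0.2587), yaw 26°, which agrees with the top camera. I'm going down with the jaws half shut, to clear the big neighbour.

apply_moves --slide '[[0.022,0.011,0.2],[0,0,0.3],[0,0,0.3],[0,0,0.3],[0,0,0.3],[0,0,0.1],[0,0,0],[0,0,0]]' --turn '[[0,0,0.0015],[0,0,0],[0,0,0],[0,0,0],[0,0,0],[0,0,0],[0,0,0],[0,0,0]]' --jaw '[0.5,0.5,0.5,0.5,0.5,0.5,0.5,0.5]' --newtons 25

```text
time_s: 2.4
tcp_pos: [0.6138, -0.2604, 0.0524]
eef_rot: [-179.9, 0.1, -154.1]
contact_force: [-0.3, -0.3, 0.6]
gripper_width: 0.0436
```

```bash
python3 - <<'E'
from g import *
go(.6135,-.2587,.042,-154)
cap('wrist','wrist2')
E
```

```text
shift mm tool [-0.5  1.7 10.4] = fs [-0.005  0.017  0.104] | turn deg [-0.07  0.06 -0.12] fs [-0.0008  0.0007 -0.0014] | pos [ 0.6138 -0.2604  0.0524] [-1.7993e+02  6.0000e-02 -1.5412e+02] F [-0.3 -0.3  0.6] t 2.4 w 0.0436
```

View pics/wrist2.png

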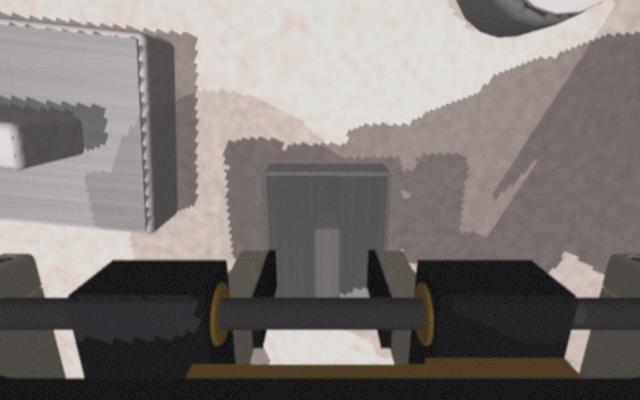

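The fin (pixel 328,265) lies between the pads at (255,290) and (385,290). I'm going down the last 10 mm and closing.

apply_moves --slide '[[-0.005,0.015,0.05],[0,0,0.045],[0,0,0],[0,0,0],[0,0,0],[0,0,0],[0,0,0],[0,0,0]]' --turn '[[0,0,0],[0,0,0],[0,0,0],[0,0,0],[0,0,0],[0,0,0],[0,0,0],[0,0,0]]' --jaw '[0.5,0.5,0.5,1,1,1,1,1]' --newtons 25

```text
time_s: 3.25
tcp_pos: [0.6131, -0.2581, 0.0415]
eef_rot: [-180.0, 0.0, -154.1]
contact_force: [0.4, -0.2, 0.4]
gripper_width: 0.0117
```

```bash
python3 - <<'E'
from g import *
go(.6135,-.2587,.042,-154)
E
```

```text
shift mm tool [-0.1 -0.7 -0.5] = fs [-0.001 -0.007 -0.005] | turn deg [-0.01  0.01 -0.09] fs [-0.0001  0.0001 -0.0011] | pos [ 0.6131 -0.2581  0.0415] [-1.7999e+02  1.0000e-02 -1.5409e+02] F [ 0.4 -0.2  0.4] t 3.25 w 0.0117
```

Gripped at 11.7 mm. Next I lift and rotate.

apply_moves --slide '[[0,0,-0.1],[0,0,-0.25],[0,0,-0.3],[0,0,-0.3],[0,0,-0.2],[0,0,0],[0,0,0],[0,0,0]]' --turn '[[0,0,0],[0,0,0],[0,0,0.05],[0,0,0.07],[0,0,0.07],[0,0,0.07],[0,0,0.055],[0,0,0]]' --jaw '[1,1,1,1,1,1,1,1]'

```text
time_s: 4.05
tcp_pos: [0.6127, -0.2579, 0.1569]
eef_rot: [180.0, -0.0, 178.8]
contact_force: [-0.1, 0.6, -3.6]
gripper_width: 0.0117
```

```bash
python3 - <<'E'
from g import *
go(.44,.0247,.16,-181.25)
E
```

```text
shift mm tool [178.8 278.8  -3. ] = fs [ 1.788  2.788 -0.03 ] | turn deg [ 0.02 -0.    0.  ] fs [ 0.0002 -0.      0.    ] | pos [ 0.6127 -0.2579  0.1569] [179.98  -0.   178.75] F [-0.1  0.6 -3.6] t 4.05 w 0.0117
```

apply_moves --slide '[[0.02,0.4,-0.1],[0.02,0.4,-0.1],[0.02,0.4,-0.1],[0.02,0.4,-0.1],[0.02,0.4,-0.1],[0.02,0.4,-0.1],[0.02,0.39,0],[0,0,0]]' --turn '[[0,0,0],[0,0,0],[0,0,0],[0,0,0],[0,0,0],[0,0,0],[0,0,0],[0,0,0]]' --jaw '[1,1,1,1,1,1,1,1]'

```text
time_s: 4.85
tcp_pos: [0.6046, 0.0252, 0.217]
eef_rot: [179.9, 0.0, 179.2]
contact_force: [-1.2, -0.0, -2.7]
gripper_width: 0.012
```

```bash
python3 - <<'E'
from g import *
cap('wrist','wrist3')
go(.44,.0247,.16,-181.25)
E
python3 an.py wrist3
```

```text
shift mm tool [164.4  -1.2  56.7] = fs [ 1.644 -0.012  0.567] | turn deg [ 0.02 -0.01  0.41] fs [ 0.0002 -0.0001  0.0048] | pos [0.6044 0.0234 0.2167] [ 1.7998e+02 -1.0000e-02  1.7916e+02] F [ 0.1 -0.4 -3.6] t 4.9 w 0.0116
plate 20388 ((536.7351684570312, 23.30257797241211), (150.43214416503906, 168.78009033203125), 89.10525512695312) 0.01468146248139712
rail 1 1177 -1.2155871679160246 y@.48 0.06396595919573032 std 0.002959985962761172 0.45597757815659473 0.5349939268887255
rail -1 1203 -1.1373391365093533 y@.48 -0.015196893622477227 std 0.002972306138175573 0.4552438026177146 0.53484033319654
hood 1725 ((616.4091186523438, 21.09299087524414), (149.99765014648438, 93.77615356445312), 89.36663055419922) 0.0751899778745011
post 1 588 [0.5710804  0.06601995 0.06870174] [0.56614482 0.02011647 0.06200308] [0.57488582 0.09095799 0.07478457]
post -1 658 [ 0.56983607 -0.02408094  0.06942192] [ 0.56394008 -0.04637799  0.06203066] [0.57499526 0.01935891 0.07479367]
body 1119 ((729.1761474609375, 23.460350036621094), (44.415557861328125, 22.548694610595703), 88.9041519165039) 0.11463429403024215
```

View pics/wrist3.png

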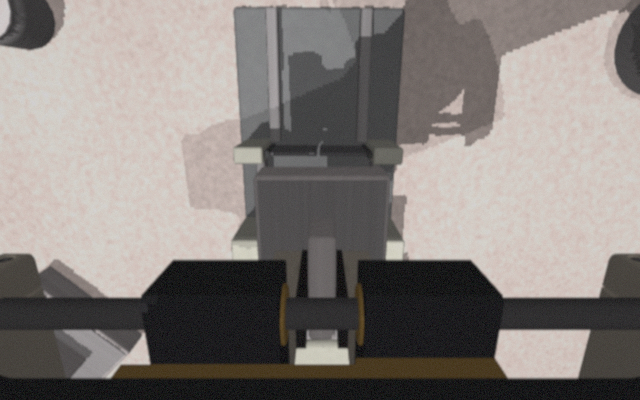

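The wrist view has the rails at (272,70) and (365,70) and the posts at (252,153) and (385,153), with the held carrier squarely below. Top and wrist cameras agree on the centreline, y=0.0241 at x=0.48 with yaw -1.2°, and on gate x≈0.572. The sill target is (0.510, 0.0235).

apply_moves --slide '[[0.2,0,0.1],[0.3,0,0.15],[0.3,0,0.25],[0.14,0,0.25],[0,0,0.1],[0,0,0],[0,0,0],[0,0,0]]' --turn '[[0,0,0.004],[0,0,0],[0,0,0],[0,0,0],[0,0,0],[0,0,0],[0,0,0],[0,0,0]]' --jaw '[1,1,1,1,1,1,1,1]'

```text
time_s: 5.7
tcp_pos: [0.5121, 0.0235, 0.1324]
eef_rot: [180.0, 0.1, 178.5]
contact_force: [0.1, -0.4, -2.9]
gripper_width: 0.0117
```

```bash
python3 - <<'E'
from g import *
go(.510,.0235,.08,178.8)
cap('side','side1');cap('top','top1')
im=cv2.resize(load('side1')['pixels'][130:280,200:420],None,fx=3.5,fy=3.5,interpolation=cv2.INTER_CUBIC);cv2.imwrite('pics/side1c.png',im)
E
```

```text
shift mm tool [ 2.2 -0.1 52.4] = fs [ 0.022 -0.001  0.524] | turn deg [ 0.02  0.1  -0.31] fs [ 0.0003  0.0011 -0.0036] | pos [0.5121 0.0235 0.1324] [1.7998e+02 9.0000e-02 1.7849e+02] F [ 0.1 -0.4 -2.9] t 5.7 w 0.0117
```

View pics/side1c.png

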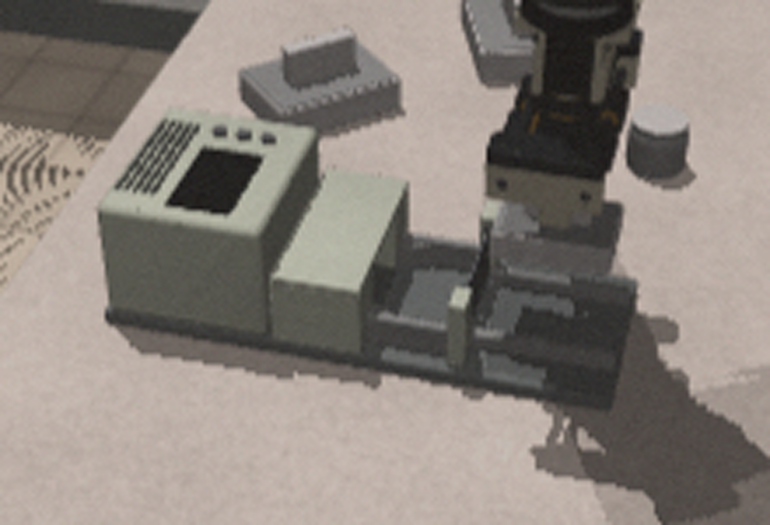

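The carrier hangs level over the channel at crop (555,240). The gate is closed. I'm lowering to just above the rails.

apply_moves --slide '[[0.022,0,0.2],[0,0,0.25],[0,0,0.12],[0,0,0],[0,0,0],[0,0,0]]' --turn '[[0,0,-0.0036],[0,0,0],[0,0,0],[0,0,0],[0,0,0],[0,0,0]]' --jaw '[1,1,1,1,1,1]'

```text
time_s: 6.4
tcp_pos: [0.5095, 0.0239, 0.0755]
eef_rot: [180.0, 0.1, 178.8]
contact_force: [-0.9, 0.7, -3.3]
gripper_width: 0.0122
```

```bash
python3 - <<'E'
from g import *
go(.510,.0235,.056,178.8)
cap('wrist','wrist4')
E
```

```text
shift mm tool [-0.5 -0.4 19.5] = fs [-0.005 -0.004  0.195] | turn deg [0.03 0.1  0.02] fs [0.0003 0.0011 0.0002] | pos [0.5095 0.0239 0.0755] [1.7997e+02 1.0000e-01 1.7882e+02] F [-0.9  0.7 -3.3] t 6.4 w 0.0122
```

View pics/wrist4.png

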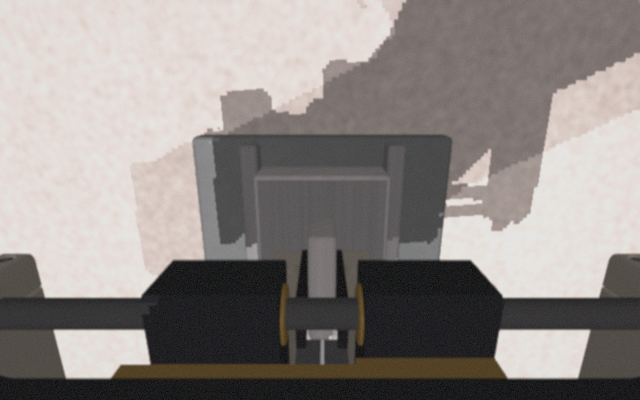

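Carrier edges are at columns 257 and 388, and the rails are centred at about 323, so it is centred to within a pixel. Lowering slowly.

apply_moves --slide '[[0,0,0.04],[0,0,0.04],[0,0,0.04],[0,0,0.03],[0,0,0.02],[0,0,0.01],[0,0,0],[0,0,0]]' --turn '[[0,0,0],[0,0,0],[0,0,0],[0,0,0],[0,0,0],[0,0,0],[0,0,0],[0,0,0]]' --jaw '[1,1,1,1,1,1,1,1]'

```text
time_s: 7.25
tcp_pos: [0.5086, 0.0236, 0.0565]
eef_rot: [-180.0, 0.0, 178.8]
contact_force: [0.0, -0.3, -2.9]
gripper_width: 0.0118
```

```bash
python3 - <<'E'
from g import *
go(.510,.0235,.0555,178.8)
E
```

```text
shift mm tool [-1.4 -0.   1. ] = fs [-0.014 -0.     0.01 ] | turn deg [-0.  0. -0.] fs [-0.  0. -0.] | pos [0.5086 0.0236 0.0565] [-180.     0.   178.8] F [ 0.  -0.3 -2.9] t 7.25 w 0.0118
```

apply_moves --slide '[[0,0,0.006],[0,0,0.006],[0,0,0],[0,0,0]]' --turn '[[0,0,0],[0,0,0],[0,0,0],[0,0,0]]' --jaw '[1,1,1,1]'

```text
time_s: 7.65
tcp_pos: [0.5087, 0.0236, 0.0555]
eef_rot: [180.0, 0.0, 178.8]
contact_force: [-0.2, 0.0, -0.1]
gripper_width: 0.012
```

The weight has come off (-2.9 → -0.1 N), so the carrier is on the floor. Releasing and lifting.

apply_moves --slide '[[0,0,0],[0,0,0],[0,0,0],[0,0,0],[0,0,-0.15],[0,0,-0.25],[0,0,-0.25],[0,0,-0.2]]' --turn '[[0,0,0],[0,0,0],[0,0,0],[0,0,0],[0,0,0],[0,0,0],[0,0,0],[0,0,0]]' --jaw '[0.7,0.5,0.5,0.5,0.5,0.5,0.5,0.5]'

```text
time_s: 8.45
tcp_pos: [0.5088, 0.0236, 0.1417]
eef_rot: [180.0, 0.1, 178.8]
contact_force: [0.4, -0.3, -1.2]
gripper_width: 0.0437
```

apply_moves --slide '[[0,0,0],[0,0,0],[0.2,0,0],[0.3,0,0],[0.2,0,0],[0,0,0],[0,0,0],[0,0,0]]' --turn '[[0,0,0],[0,0,0],[0,0,0],[0,0,0],[0,0,0],[0,0,0],[0,0,0],[0,0,0]]' --jaw '[0.5,1,1,1,1,1,1,1]'

```text
time_s: 9.25
tcp_pos: [0.4392, 0.0252, 0.14]
eef_rot: [-180.0, -0.0, 178.8]
contact_force: [-1.0, 0.3, 0.6]
gripper_width: 0.0005
```

```bash
python3 - <<'E'
from g import *
go(.440,.0249,.0365,178.8)
cap('side','side2');cap('top','top2')
im=cv2.resize(load('side2')['pixels'][130:280,200:420],None,fx=3.5,fy=3.5,interpolation=cv2.INTER_CUBIC);cv2.imwrite('pics/side2c.png',im)
im=cv2.resize(load('top2')['pixels'][150:280,280:400],None,fx=4.5,fy=4.5,interpolation=cv2.INTER_CUBIC);cv2.imwrite('pics/top2c.png',im)
P=cloud(load('top2')).reshape(-1,3);P=P[np.isfinite(P[:,2])]
P=P[(P[:,0]>.47)&(P[:,0]<.563)&(abs(P[:,1]-.0235)<.034)]
for lo,hi in [(.03,.046),(.055,.08)]:
    Q=P[(P[:,2]>lo)&(P[:,2]<hi)];print(len(Q),cv2.minAreaRect((Q[:,:2]*1000).astype(np.float32)),np.median(Q[:,2]))
E
```

```text
shift mm tool [ -0.9  -0.2 103.5] = fs [-0.009 -0.002  1.035] | turn deg [-0.01 -0.01  0.  ] fs [-0.0002 -0.0001  0.    ] | pos [0.4392 0.0252 0.14  ] [-1.7999e+02 -1.0000e-02  1.7880e+02] F [-1.   0.3  0.6] t 9.25 w 0.0005
0 ((0.0, 0.0), (0.0, 0.0), 0.0) nan
0 ((0.0, 0.0), (0.0, 0.0), 0.0) nan
  return _methods._mean(a, axis=axis, dtype=dtype,
  ret = ret.dtype.type(ret / rcount)
```

View pics/side2c.png

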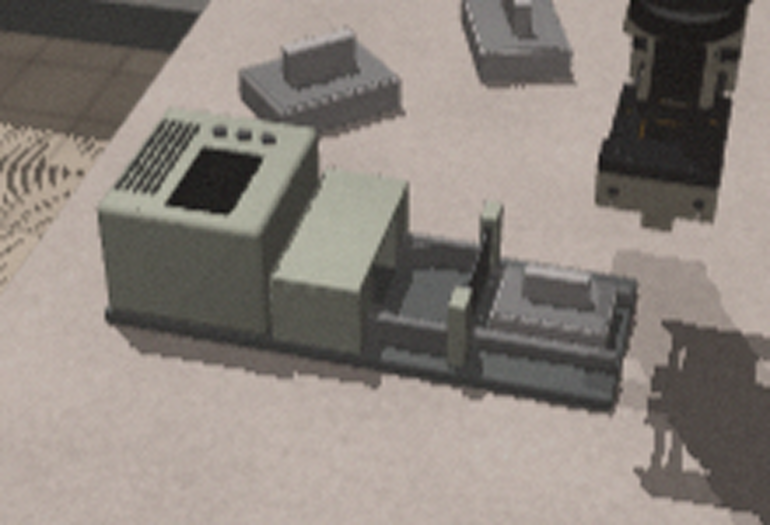

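View pics/top2c.png

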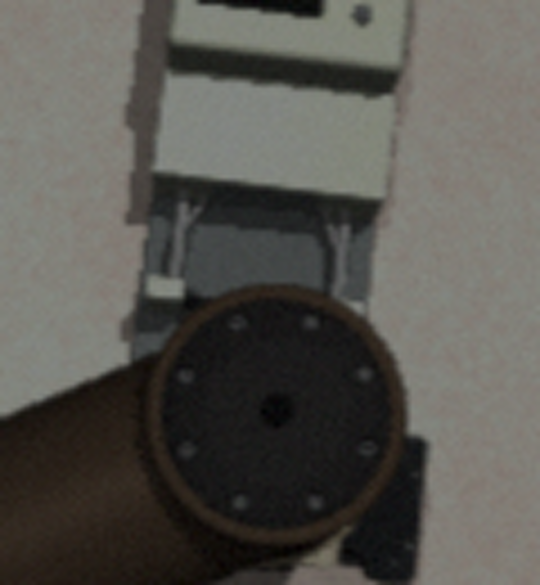

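The carrier lies flat between the rails at crop (555,295), in front of the closed gate. Jaws are shut, so I'm lowering the closed fingers behind it as a pusher, with the tips 8 mm over the floor.

apply_moves --slide '[[0,0,0.2],[0,0,0.3],[0,0,0.3],[0,0,0.15],[0,0,0.08],[0,0,0],[0,0,0]]' --turn '[[0,0,0],[0,0,0],[0,0,0],[0,0,0],[0,0,0],[0,0,0],[0,0,0]]' --jaw '[1,1,1,1,1,1,1]'

```text
time_s: 10.05
tcp_pos: [0.4392, 0.0252, 0.0376]
eef_rot: [180.0, 0.0, 178.8]
contact_force: [0.3, 0.2, -0.1]
gripper_width: 0.0005
```

```bash
python3 - <<'E'
from g import *
go(.444,.0249,.036,178.8)
cap('side','side3');cap('wrist','wrist5')
im=cv2.resize(load('side3')['pixels'][130:280,200:420],None,fx=3.5,fy=3.5,interpolation=cv2.INTER_CUBIC);cv2.imwrite('pics/side3c.png',im)
E
```

```text
shift mm tool [-4.9 -0.2  1.6] = fs [-0.049 -0.002  0.016] | turn deg [ 0.    0.02 -0.  ] fs [ 0.      0.0002 -0.    ] | pos [0.4392 0.0252 0.0376] [1.800e+02 2.000e-02 1.788e+02] F [ 0.3  0.2 -0.1] t 10.05 w 0.0005
```

View pics/side3c.png

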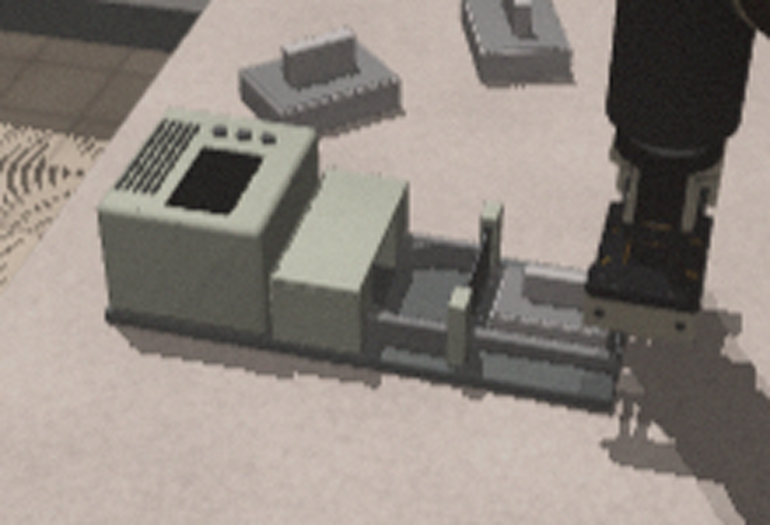

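View pics/wrist5.png

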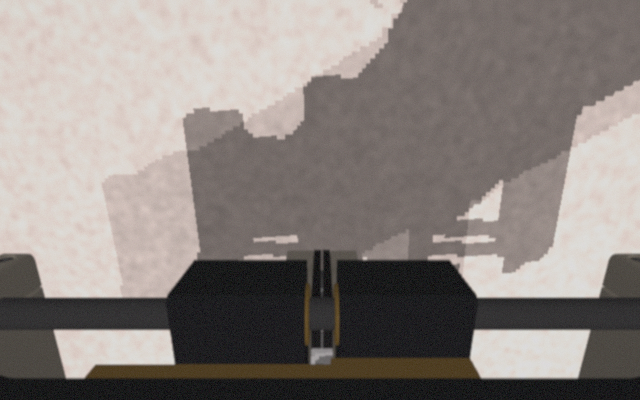

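Pusher is in place behind the carrier, at crop (625,350). Pushing along tool -x.

apply_moves --slide '[[-0.05,0,0.016],[-0.05,0,0],[-0.04,0,0],[-0.04,0,0],[-0.04,0,0],[-0.04,0,0],[-0.04,0,0],[-0.04,0,0]]' --turn '[[0,0,0],[0,0,0],[0,0,0],[0,0,0],[0,0,0],[0,0,0],[0,0,0],[0,0,0]]' --jaw '[1,1,1,1,1,1,1,1]'

```text
time_s: 10.95
tcp_pos: [0.4713, 0.0237, 0.0353]
eef_rot: [-179.9, -0.2, 178.8]
contact_force: [-8.4, 1.3, 7.1]
gripper_width: 0.0003
```

apply_moves --slide '[[-0.05,0,0],[-0.05,0,0],[-0.05,0,0],[-0.05,0,0],[-0.05,0,0],[-0.05,0,0]]' --turn '[[0,0,0],[0,0,0],[0,0,0],[0,0,0],[0,0,0],[0,0,0]]' --jaw '[1,1,1,1,1,1]'

```text
time_s: 11.55
tcp_pos: [0.503, 0.0237, 0.0355]
eef_rot: [-180.0, -0.0, 178.8]
contact_force: [-1.7, 0.5, -1.8]
gripper_width: 0.0003
```

```bash
python3 - <<'E'
from g import *
go(.572+.0405,.0217-.0008,.036,178.8)
cap('side','side4');cap('top','top4')
im=cv2.resize(load('side4')['pixels'][130:280,200:420],None,fx=3.5,fy=3.5,interpolation=cv2.INTER_CUBIC);cv2.imwrite('pics/side4c.png',im)
im=cv2.resize(load('top4')['pixels'][150:280,280:400],None,fx=4.5,fy=4.5,interpolation=cv2.INTER_CUBIC);cv2.imwrite('pics/top4c.png',im)
E
```

```text
shift mm tool [-109.5   -0.4   -0.5] = fs [-1.095 -0.004 -0.005] | turn deg [-0.   -0.01 -0.01] fs [-0.     -0.0001 -0.0001] | pos [0.503  0.0237 0.0355] [-1.8000e+02 -1.0000e-02  1.7879e+02] F [-1.7  0.5 -1.8] t 11.55 w 0.0003
```

View pics/side4c.png

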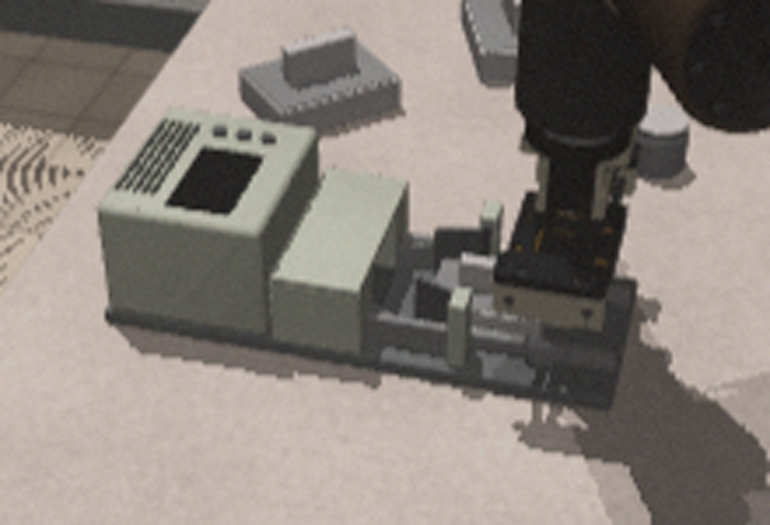

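View pics/top4c.png

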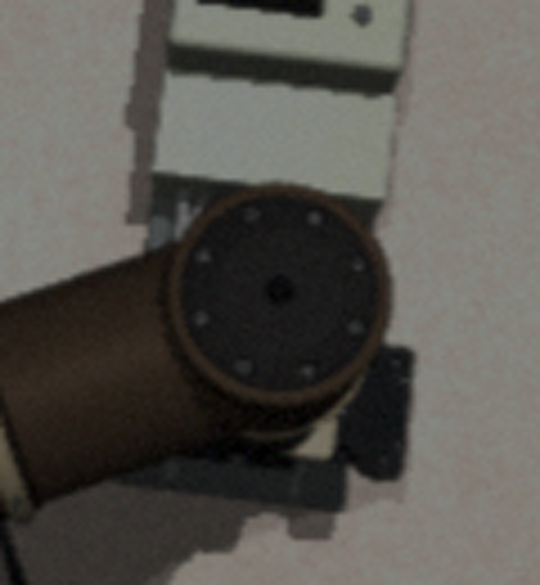

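Both leaves are swinging inward around the carrier nose (crop 435,290 and 465,245). Pushing on.

apply_moves --slide '[[-0.05,0,0],[-0.05,0,0],[-0.05,0,0],[-0.05,0,0],[-0.05,0,0],[-0.05,0,0],[-0.05,0,0],[-0.05,0,0]]' --turn '[[0,0,0],[0,0,0],[0,0,0],[0,0,0],[0,0,0],[0,0,0],[0,0,0],[0,0,0]]' --jaw '[1,1,1,1,1,1,1,1]'

```text
time_s: 12.45
tcp_pos: [0.543, 0.0228, 0.0357]
eef_rot: [180.0, 0.0, 178.8]
contact_force: [-2.3, -0.1, 2.0]
gripper_width: 0.0003
```

apply_moves --slide '[[-0.05,0,0],[-0.05,0,0],[-0.05,0,0],[-0.05,0,0],[-0.05,0,0],[-0.05,0,0],[-0.05,0,0]]' --turn '[[0,0,0],[0,0,0],[0,0,0],[0,0,0],[0,0,0],[0,0,0],[0,0,0]]' --jaw '[1,1,1,1,1,1,1]'

```text
time_s: 13.15
tcp_pos: [0.5779, 0.0221, 0.0356]
eef_rot: [-180.0, -0.0, 178.8]
contact_force: [-2.3, 0.9, 1.9]
gripper_width: 0.0003
```

```bash
python3 - <<'E'
from g import *
go(.572+.0405,.0217-.0008,.036,178.8)
cap('side','side5')
im=cv2.resize(load('side5')['pixels'][130:280,200:420],None,fx=3.5,fy=3.5,interpolation=cv2.INTER_CUBIC);cv2.imwrite('pics/side5c.png',im)
E
```

```text
shift mm tool [-34.6  -0.5  -0.4] = fs [-0.346 -0.005 -0.004] | turn deg [-0.   -0.   -0.01] fs [-0.     -0.     -0.0001] | pos [0.5779 0.0221 0.0356] [-180.     -0.    178.79] F [-2.3  0.9  1.9] t 13.15 w 0.0003
```

View pics/side5c.png

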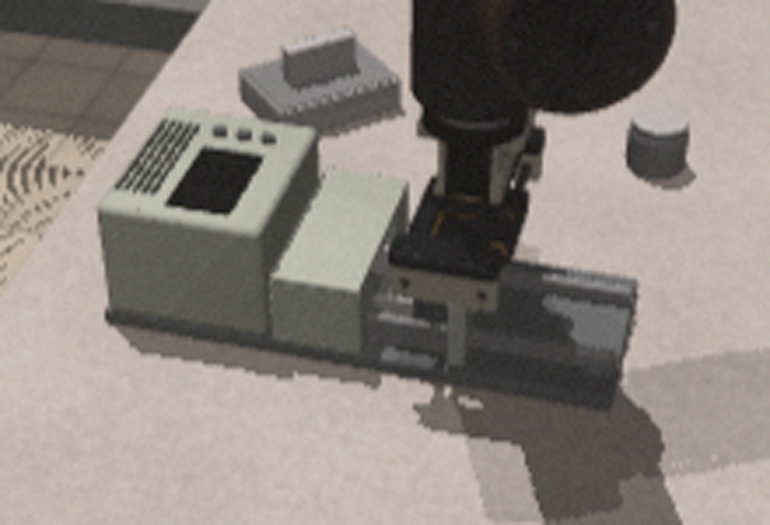

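The carrier is entering the hood and the gripper body clears the posts. Continuing slowly, then creeping.

apply_moves --slide '[[-0.05,0,0],[-0.05,0,0],[-0.05,0,0],[-0.05,0,0],[-0.04,0,0],[-0.03,0,0],[0,0,0]]' --turn '[[0,0,0],[0,0,0],[0,0,0],[0,0,0],[0,0,0],[0,0,0],[0,0,0]]' --jaw '[1,1,1,1,1,1,1]'

```text
time_s: 13.9
tcp_pos: [0.6052, 0.0216, 0.0357]
eef_rot: [180.0, 0.0, 178.8]
contact_force: [-0.2, -0.1, -0.4]
gripper_width: 0.0004
```

apply_moves --slide '[[-0.01,0,0],[-0.01,0,0],[-0.01,0,0],[0,0,0]]' --turn '[[0,0,0],[0,0,0],[0,0,0],[0,0,0]]' --jaw '[1,1,1,1]'

```text
time_s: 14.3
tcp_pos: [0.6076, 0.0215, 0.0357]
eef_rot: [180.0, 0.0, 178.8]
contact_force: [-0.8, 0.2, 1.2]
gripper_width: 0.0008
```

apply_moves --slide '[[-0.005,0,0],[-0.005,0,0],[-0.005,0,0],[0,0,0]]' --turn '[[0,0,0],[0,0,0],[0,0,0],[0,0,0]]' --jaw '[1,1,1,1]'

```text
time_s: 14.7
tcp_pos: [0.6092, 0.0215, 0.0357]
eef_rot: [180.0, 0.0, 178.8]
contact_force: [-1.3, 0.6, 1.4]
gripper_width: 0.0005
```

apply_moves --slide '[[-0.005,0,0],[-0.005,0,0],[0,0,0]]' --turn '[[0,0,0],[0,0,0],[0,0,0]]' --jaw '[1,1,1]'

```text
time_s: 15.0
tcp_pos: [0.6102, 0.0215, 0.0357]
eef_rot: [180.0, 0.0, 178.8]
contact_force: [-1.1, -0.7, 0.6]
gripper_width: 0.0004
```

apply_moves --slide '[[-0.005,0,0],[-0.005,0,0],[0,0,0]]' --turn '[[0,0,0],[0,0,0],[0,0,0]]' --jaw '[1,1,1]'

```text
time_s: 15.3
tcp_pos: [0.6107, 0.0213, 0.0356]
eef_rot: [-180.0, -0.0, 178.8]
contact_force: [-4.2, -0.1, 2.9]
gripper_width: 0.0002
```

Contact with the stop is beginning. Now 0.2 mm steps.

apply_moves --slide '[[-0.002,0,0],[0,0,0]]' --turn '[[0,0,0],[0,0,0]]' --jaw '[1,1]'

```text
time_s: 15.5
tcp_pos: [0.6107, 0.0213, 0.0356]
eef_rot: [-180.0, -0.1, 178.8]
contact_force: [-4.8, 0.7, 3.2]
gripper_width: 0.0007
```

apply_moves --slide '[[-0.002,0,0],[0,0,0]]' --turn '[[0,0,0],[0,0,0]]' --jaw '[1,1]'

```text
time_s: 15.7
tcp_pos: [0.6108, 0.0213, 0.0356]
eef_rot: [-180.0, -0.1, 178.8]
contact_force: [-6.0, 0.8, 4.1]
gripper_width: 0.0004
```

apply_moves --slide '[[-0.002,0,0],[0,0,0]]' --turn '[[0,0,0],[0,0,0]]' --jaw '[1,1]'

```text
time_s: 15.9
tcp_pos: [0.6108, 0.0213, 0.0356]
eef_rot: [-180.0, -0.1, 178.8]
contact_force: [-5.9, 0.8, 3.3]
gripper_width: 0.0006
```

apply_moves --slide '[[-0.004,0,0],[-0.004,0,0],[0,0,0]]' --turn '[[0,0,0],[0,0,0],[0,0,0]]' --jaw '[1,1,1]'

```text
time_s: 16.2
tcp_pos: [0.611, 0.0212, 0.0355]
eef_rot: [-180.0, -0.1, 178.8]
contact_force: [-8.7, 1.5, 6.0]
gripper_width: 0.0004
```

apply_moves --slide '[[-0.004,0,0],[0,0,0]]' --turn '[[0,0,0],[0,0,0]]' --jaw '[1,1]'

```text
time_s: 16.4
tcp_pos: [0.611, 0.0212, 0.0355]
eef_rot: [-180.0, -0.2, 178.8]
contact_force: [-9.9, 2.1, 6.9]
gripper_width: 0.0002
```

apply_moves --slide '[[-0.004,0,0],[-0.002,0,0],[0,0,0]]' --turn '[[0,0,0],[0,0,0],[0,0,0]]' --jaw '[1,1,1]'

```text
time_s: 16.7
tcp_pos: [0.6111, 0.0212, 0.0355]
eef_rot: [-180.0, -0.2, 178.8]
contact_force: [-10.9, 3.8, 9.1]
gripper_width: 0.0004
```

```bash
python3 - <<'E'
from g import *
go(.572+.0405,.0217-.0008,.036,178.8)
cap('side','side6');cap('top','top6')
im=cv2.resize(load('side6')['pixels'][170:250,250:350],None,fx=7,fy=7,interpolation=cv2.INTER_CUBIC);cv2.imwrite('pics/side6c.png',im)
go(.572+.0405,.0217-.0008,.036,178.8)
E
```

```text
shift mm tool [-1.4 -0.2 -0.5] = fs [-0.014 -0.002 -0.005] | turn deg [-0.04 -0.24 -0.03] fs [-0.0004 -0.0028 -0.0003] | pos [0.6111 0.0212 0.0355] [-179.96   -0.24  178.77] F [-10.9   3.8   9.1] t 16.7 w 0.0004
shift mm tool [-1.4 -0.2 -0.5] = fs [-0.014 -0.002 -0.005] | turn deg [-0.03 -0.23 -0.03] fs [-0.0004 -0.0027 -0.0003] | pos [0.6111 0.0212 0.0355] [-179.97   -0.23  178.77] F [-11.4   2.6   8.5] t 16.8 w 0.0007
```

View pics/side6c.png

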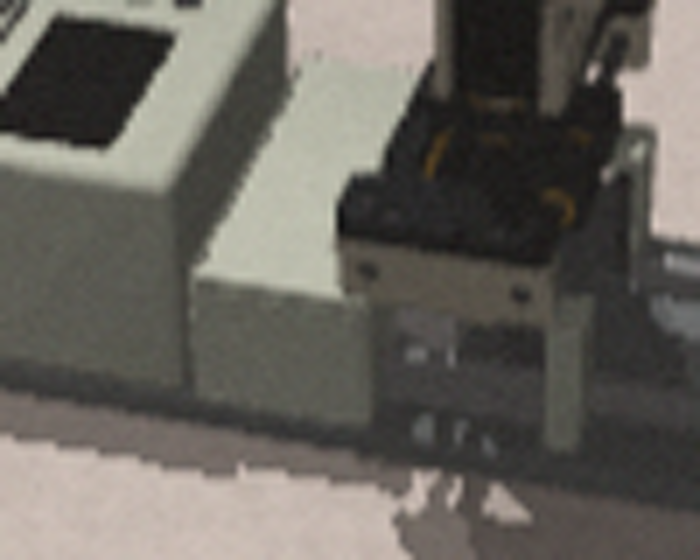

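Fx is -11 N, but the friction pads also press the carrier down (Fz +9). I'll relieve that with a slight lift before holding.

apply_moves --slide '[[0,0,-0.004],[0,0,0]]' --turn '[[0,0,0],[0,0,0]]' --jaw '[1,1]'

```text
time_s: 17.0
tcp_pos: [0.6111, 0.0212, 0.0355]
eef_rot: [-180.0, -0.2, 178.8]
contact_force: [-9.5, 3.1, 6.1]
gripper_width: 0.0004
```

apply_moves --slide '[[0,0,-0.004],[0,0,0]]' --turn '[[0,0,0],[0,0,0]]' --jaw '[1,1]'

```text
time_s: 17.2
tcp_pos: [0.6111, 0.0212, 0.0355]
eef_rot: [-180.0, -0.2, 178.8]
contact_force: [-8.1, 1.8, 1.6]
gripper_width: 0.0004
```

apply_moves --slide '[[-0.005,0,-0.001],[-0.005,0,-0.001],[0,0,0]]' --turn '[[0,0,0],[0,0,0],[0,0,0]]' --jaw '[1,1,1]'

```text
time_s: 17.5
tcp_pos: [0.6112, 0.0211, 0.0355]
eef_rot: [-180.0, -0.3, 178.8]
contact_force: [-10.1, 2.8, 2.9]
gripper_width: 0.0003
```

apply_moves --slide '[[-0.004,0,-0.001],[0,0,0]]' --turn '[[0,0,0],[0,0,0]]' --jaw '[1,1]'

```text
time_s: 17.7
tcp_pos: [0.6113, 0.021, 0.0356]
eef_rot: [-180.0, -0.4, 178.7]
contact_force: [-11.3, 3.8, 4.6]
gripper_width: 0.0005
```

apply_moves --slide '[[-0.005,0.003,-0.002],[0,0,0]]' --turn '[[0,0,0],[0,0,0]]' --jaw '[1,1]'

```text
time_s: 17.9
tcp_pos: [0.6114, 0.0211, 0.0356]
eef_rot: [-179.9, -0.4, 178.7]
contact_force: [-12.4, 2.4, 4.6]
gripper_width: 0.0006
```

apply_moves --slide '[[0,0,0],[0,0,0],[0,0,0],[0,0,0]]' --turn '[[0,0,0],[0,0,0],[0,0,0],[0,0,0]]' --jaw '[1,1,1,1]'

```text
time_s: 18.3
tcp_pos: [0.6113, 0.0211, 0.0356]
eef_rot: [-179.9, -0.4, 178.7]
contact_force: [-13.0, 3.2, 4.1]
gripper_width: 0.0004
```

apply_moves --slide '[[0,0,0],[0,0,0],[0,0,0],[0,0,0],[0,0,0],[0,0,0],[0,0,0],[0,0,0]]' --turn '[[0,0,0],[0,0,0],[0,0,0],[0,0,0],[0,0,0],[0,0,0],[0,0,0],[0,0,0]]' --jaw '[1,1,1,1,1,1,1,1]'

```text
time_s: 19.1
tcp_pos: [0.6114, 0.0211, 0.0356]
eef_rot: [-179.9, -0.4, 178.7]
contact_force: [-12.5, 3.0, 3.9]
gripper_width: 0.0003
```

Held about 12.5 N for over a second. Backing off a few mm, then lifting straight out.

apply_moves --slide '[[0.01,0,0.002],[0.01,0,0.002],[0.015,0,0.002],[0.02,0,0],[0,0,0],[0,0,0]]' --turn '[[0,0,0],[0,0,0],[0,0,0],[0,0,0],[0,0,0],[0,0,0]]' --jaw '[1,1,1,1,1,1]'

```text
time_s: 19.7
tcp_pos: [0.6106, 0.0219, 0.0367]
eef_rot: [180.0, 0.1, 178.8]
contact_force: [0.1, 0.0, -0.4]
gripper_width: 0.0005
```

apply_moves --slide '[[0.015,0,0],[0.01,0,0],[0,0,-0.05],[0,0,-0.15],[0,0,-0.25],[0,0,-0.3],[0,0,-0.3],[0,0,-0.2]]' --turn '[[0,0,0],[0,0,0],[0,0,0],[0,0,0],[0,0,0],[0,0,0],[0,0,0],[0,0,0]]' --jaw '[1,1,1,1,1,1,1,1]'

```text
time_s: 20.5
tcp_pos: [0.6079, 0.0218, 0.1641]
eef_rot: [180.0, 0.1, 178.8]
contact_force: [0.3, 0.4, -0.1]
gripper_width: 0.0004
```

apply_moves --slide '[[0.3,0,-0.2],[0.4,0,-0.2],[0.4,0,0],[0.4,0,0],[0.2,0,0],[0,0,0]]' --turn '[[0,0,0],[0,0,0],[0,0,0],[0,0,0],[0,0,0],[0,0,0]]' --jaw '[1,1,1,1,1,1]'

```text
time_s: 21.1
tcp_pos: [0.435, 0.0251, 0.2022]
eef_rot: [179.9, 0.1, 178.8]
contact_force: [1.0, 0.4, 0.7]
gripper_width: 0.0004
```

```bash
python3 - <<'E'
from g import *
go(.44,.025,.2,178.8)
cap('side','side7');cap('top','top7')
im=cv2.resize(load('side7')['pixels'][170:250,250:350],None,fx=7,fy=7,interpolation=cv2.INTER_CUBIC);cv2.imwrite('pics/side7c.png',im)
im=cv2.resize(load('top7')['pixels'][180:230,300:380],None,fx=9,fy=9,interpolation=cv2.INTER_CUBIC);cv2.imwrite('pics/top7c.png',im)
P=cloud(load('top7')).reshape(-1,3);P=P[np.isfinite(P[:,2])]
a=np.radians(-1.2);d=P[:,:2]-[.572,.0221];x=d[:,0]*np.cos(a)+d[:,1]*np.sin(a);y=-d[:,0]*np.sin(a)+d[:,1]*np.cos(a)
m=(x>5)|((x>.03)&(x<.09)&(abs(y)<.03));
for lo,hi in [(.031,.045),(.055,.069),(.07,.085)]:
    k=m&(P[:,2]>lo)&(P[:,2]<hi)
    if k.any(): print(lo,k.sum(),'x',x[k].min().round(4),np.percentile(x[k],[2,50]).round(4),'y',y[k].min().round(4),y[k].max().round(4))
E
```

```text
shift mm tool [-5.   0.   2.3] = fs [-0.05   0.     0.023] | turn deg [0.07 0.06 0.04] fs [0.0009 0.0007 0.0005] | pos [0.435  0.0251 0.2022] [1.7993e+02 6.0000e-02 1.7884e+02] F [1.  0.4 0.7] t 21.1 w 0.0004
0.031 205 x 0.05 [0.0512 0.0646] y -0.0299 0.0299
0.055 9 x 0.0709 [0.071  0.0721] y -0.0057 0.0038
0.07 127 x 0.0721 [0.0731 0.0815] y -0.03 0.0291
```

View pics/side7c.png

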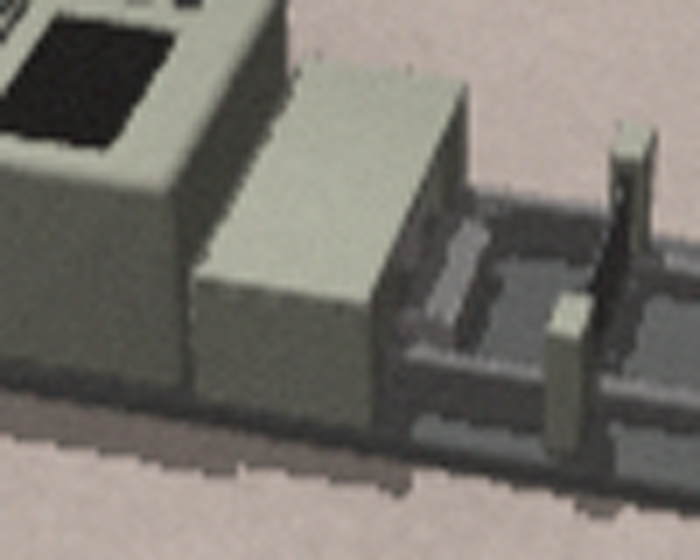

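View pics/top7c.png

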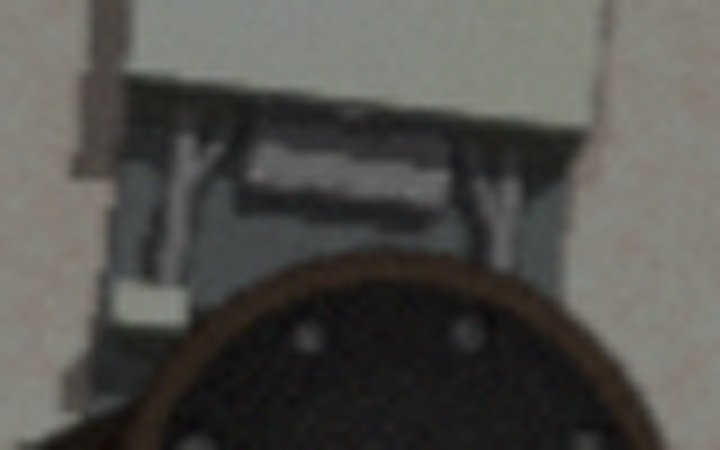

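The carrier's rear edge measures x=50 mm and its fin is just under the hood, so it is home. The gate line looks shut in the side crop (610,240). I'm moving aside for an unobstructed top check.

apply_moves --slide '[[0,-0.3,-0.1],[0,-0.4,0],[0,-0.4,0],[0,-0.4,0],[0,-0.4,0],[0,-0.3,0],[0,0,0],[0,0,0]]' --turn '[[0,0,0],[0,0,0],[0,0,0],[0,0,0],[0,0,0],[0,0,0],[0,0,0],[0,0,0]]' --jaw '[1,1,1,1,1,1,1,1]'

```text
time_s: 22.0
tcp_pos: [0.4331, -0.1956, 0.2108]
eef_rot: [180.0, -0.1, 178.6]
contact_force: [0.4, 0.4, -0.9]
gripper_width: 0.0007
```

```bash
python3 - <<'E'
from g import *
cap('top','top8')
im=cv2.resize(load('top8')['pixels'][180:230,300:380],None,fx=9,fy=9,interpolation=cv2.INTER_CUBIC);cv2.imwrite('pics/top8c.png',im)
P=cloud(load('top8')).reshape(-1,3);P=P[np.isfinite(P[:,2])]
a=np.radians(-1.2);d=P[:,:2]-[.572,.0221];x=d[:,0]*np.cos(a)+d[:,1]*np.sin(a);y=-d[:,0]*np.sin(a)+d[:,1]*np.cos(a)
k=(x>-.03)&(x<.047)&(abs(y)<.038)&(P[:,2]>.03);print('leaf pts',k.sum(),'x',np.percentile(x[k],[0,50,100]).round(4),'y',y[k].min(),y[k].max(),'z',P[k,2].max())
k=(x>.045)&(x<.07)&(abs(y)<.034)&(P[:,2]>.03)&(P[:,2]<.045);print(cv2.minAreaRect((np.c_[x,y][k]*1000).astype(np.float32)), x[k].min())
A=load('top0')['pixels'].astype(int);B=load('top8')['pixels'].astype(int)
for n,(u0,u1,v0,v1) in dict(tin=(405,440,252,286),sieve=(198,248,214,262),brush=(140,192,194,250)).items(): print(n,abs(A-B)[v0:v1,u0:u1].mean())
E
```

```text
Traceback (most recent call last):
IndexError: index -1 is out of bounds for axis 0 with size 0
```

View pics/top8c.png

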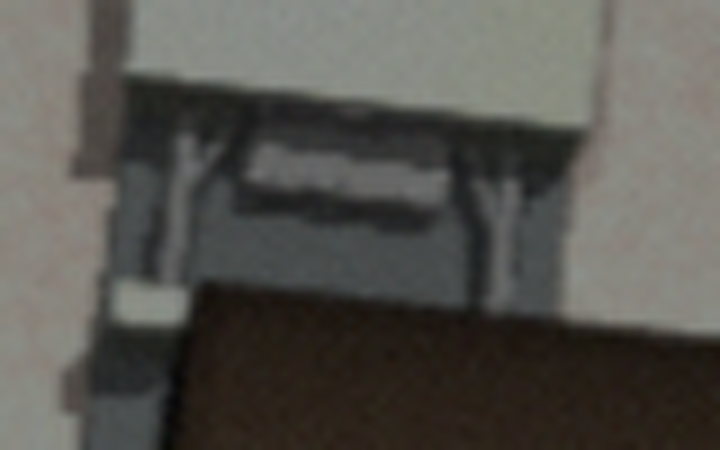

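View pics/top8.png

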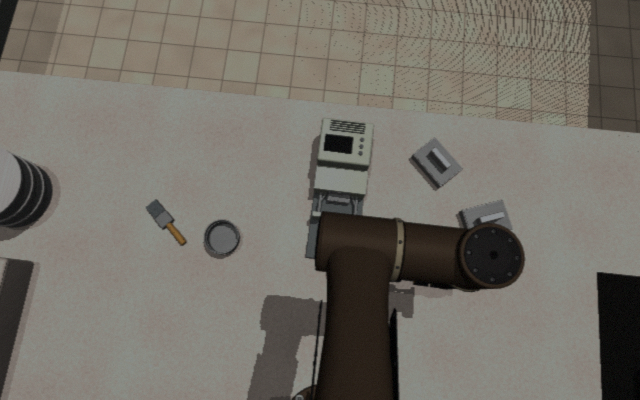

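The forearm covers the gate in this view, so I'm moving farther away.

apply_moves --slide '[[0,-0.3,-0.1],[0,-0.4,-0.1],[0,-0.4,0],[0,-0.4,0],[0,-0.4,0],[0,-0.4,0],[0,-0.2,0],[0,0,0]]' --turn '[[0,0,0],[0,0,0],[0,0,0],[0,0,0],[0,0,0],[0,0,0],[0,0,0],[0,0,0]]' --jaw '[1,1,1,1,1,1,1,1]'

```text
time_s: 22.85
tcp_pos: [0.428, -0.446, 0.2304]
eef_rot: [180.0, -0.1, 178.7]
contact_force: [0.4, 0.9, -0.7]
gripper_width: 0.0006
```

```bash
python3 - <<'E'
from g import *
cap('top','top9');cap('side','side9')
a=cv2.resize(load('top9')['pixels'][180:230,300:380],None,fx=9,fy=9,interpolation=cv2.INTER_CUBIC)
cv2.imwrite('pics/top9c.png',cv2.convertScaleAbs(a,alpha=1.6))
P=cloud(load('top9')).reshape(-1,3);P=P[np.isfinite(P[:,2])]
a=np.radians(-1.2);d=P[:,:2]-[.572,.0221];x=d[:,0]*np.cos(a)+d[:,1]*np.sin(a);y=-d[:,0]*np.sin(a)+d[:,1]*np.cos(a)
k=(x>-.03)&(x<.047)&(abs(y)<.036)&(P[:,2]>.03)&(P[:,2]<.09);print('leaf pts',k.sum(),x[k].round(3),y[k].round(3))
k=(x>.045)&(x<.07)&(abs(y)<.034)&(P[:,2]>.03)&(P[:,2]<.045);print(cv2.minAreaRect((np.c_[x,y][k]*1000).astype(np.float32)), x[k].min())
A=load('side0')['pixels'].astype(int);B=load('side9')['pixels'].astype(int)
for n,(u0,u1,v0,v1) in dict(tin=(376,400,158,184),sieve=(320,374,288,338),brush=(275,356,362,399)).items(): print(n,abs(A-B)[v0:v1,u0:u1].mean())
E
```

```text
leaf pts 75 [ 0.     0.001  0.001  0.002  0.002  0.002  0.     0.001 -0.     0.
 -0.001  0.    -0.     0.001  0.     0.001  0.002  0.002  0.002  0.003
 -0.001 -0.     0.    -0.    -0.     0.    -0.    -0.    -0.    -0.001
  0.    -0.    -0.    -0.001  0.     0.001  0.001  0.002  0.002  0.002
  0.002  0.     0.    -0.    -0.     0.001 -0.001  0.    -0.    -0.001
 -0.    -0.001 -0.    -0.    -0.    -0.001 -0.    -0.     0.001 -0.
 -0.    -0.001 -0.001  0.001  0.     0.     0.     0.    -0.001 -0.001
 -0.001 -0.001 -0.    -0.    -0.001] [ 0.035  0.032  0.03   0.027  0.024  0.021  0.035  0.032  0.029  0.026
  0.024  0.021  0.018  0.015  0.012  0.01   0.007  0.004  0.001 -0.002
  0.035  0.032  0.029  0.026  0.023  0.02   0.017  0.015  0.012  0.009
  0.006  0.003 -0.002 -0.005 -0.008 -0.011 -0.013 -0.016 -0.019 -0.022
 -0.025  0.017  0.014  0.011  0.008  0.005  0.003 -0.003 -0.006 -0.008
 -0.011 -0.014 -0.017 -0.02  -0.022 -0.025 -0.028 -0.031 -0.033 -0.004
 -0.007 -0.009 -0.012 -0.015 -0.018 -0.021 -0.023 -0.026 -0.029 -0.031
 -0.034 -0.024 -0.03  -0.033 -0.035]
((60.12626647949219, -0.9670352935791016), (63.19768142700195, 19.384540557861328), 89.13746643066406) 0.05007964566175744
tin 13.251068376068377
sieve 5.7662962962962965
brush 7.380491602713825
```

View pics/top9c.png

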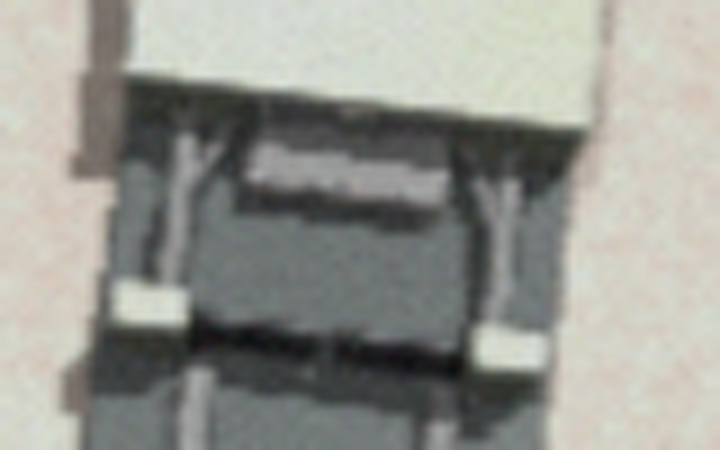

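View pics/side9.png

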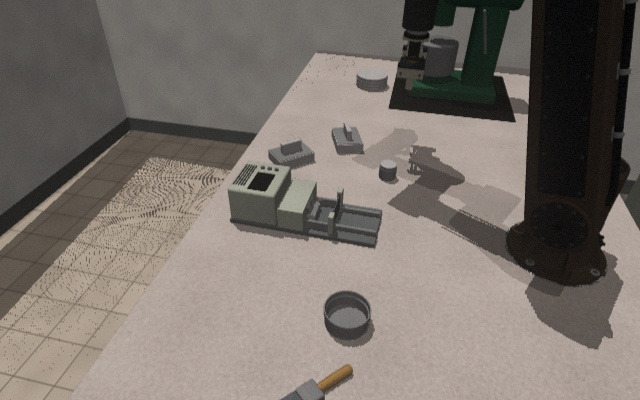

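Both leaves lie on the line x=0 (crop 330,350). The carrier's rear edge is at x=50.1 mm and its end face is square to the channel. Tin (388,170), sieve (347,315) and brush (320,385) appear at their starting pixels. Handing in.

```bash
python3 -c "
from plant import r
print(r.close_job())"
```

```text
the job is handed in; nothing more can be done
None
```

The job is done and handed in at about 23 s of the 64 s allowed. I set the smallest carrier (90 x 64 mm) flat in the channel in front of the closed gate. I then pushed it through with closed fingers, pressed it against the stop, and lifted straight out.

- **Home position:** the last top view puts the carrier's rear edge at gate x = 50.1 mm, against a nominal 50. Its end face is square to the channel.
- **Gate:** both leaves are shut on the line x = 0.
- **Press:** wrist force along the push was 12.4–13.0 N, held for about 1.2 s.
    - Friction at the pads added about 4 N downward and 3 N sideways during the hold. The downward part peaked at about 9 N before I relieved it, so the stop itself probably felt slightly less than the wrist reading.
    - No force reading along the push passed 13 N, but I only read forces at the end of each move call.
- **Bystanders:** the tin, sieve and brush look unmoved in the side image. The numeric picture difference was highest at the tin (13, against 6–7 for the others). I put that down to the arm's shadow changing there and did not re-measure the tin's position.

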